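# Stamp a freezer tag with a mallet-struck bench stamp

### The job

Slide the blank metal tag along the channel of the bench stamp until it is fully home against the end stop. Then take the mallet from its stand and strike the sprung plunger a brisk blow with the mallet head, hard enough that it hits the tag; never push the plunger with the gripper. Finish with the tag still fully home, the plunger sprung back up and the mallet back in its stand as you found it, and leave everything else on the bench alone.

Things in the scene. Friction and masses are not known exactly. Their poses are not given: they have to be found in the camera images.
- press: Bench stamp, fixed. Dark steel bed 185 x 86 mm, 14 mm high (x = -130 to +55 mm); origin on the table below the plunger axis, z up, x along the channel from its open mouth (robot side) to the end stop, whose face is at x = +35 mm. Two rails 5 mm high, 39 mm apart inside, x = -50 to +40 mm. A grey post behind the stop carries an arm (34 mm wide, top 84 mm above the table) to the plunger.
- press_home (a point): Point on the bed's top (14 mm above the table), x = -10 mm from the stamp's origin: where the tag's origin lies when the tag is fully home against the stop. Its axes are those of the stamp.
- plunger_top (a point): Centre of the top face of the plunger's flat round steel head (32 mm diameter, 10 mm thick), 120 mm above the table when up. Below it the plunger runs in a round sleeve (34 mm diameter, 56 to 86 mm above the table); its 20 mm foot hangs 15 mm above the tag.
- plunger (a joint): Plunger travel in m: 0 up, 0.015 when its foot meets the tag, 0.0165 end of travel with no tag. A spring pushes it up with 2 N at the top and 8 N at the tag.
- tag: Blank aluminium tag 90 x 36 x 6 mm, 52 g, flat on the stamp's bed between the rails, pulled back 30 to 60 mm from home, its rear end standing out behind the rails. Origin at the centre of its underside, x along its length towards the end stop. When home its rear end is 55 mm from the plunger axis, 5 mm behind the rails. (Tags in the white tray are not part of the job.)
- mallet: Mallet, about 0.3 kg. White nylon head, an upright cylinder 36 mm diameter, 56 mm high; its lower face is the striking face. Wooden handle 22 mm wide, 24 mm high, level, leaving the head at mid-height and ending 178 mm from the head's axis. Origin at the centre of the striking face, z up along the head, x pointing from handle to head.
- mallet_grip (a point): Point on the handle's centre line 50 mm behind the head's axis and 28 mm above the striking face, near the centre of mass: a good place to grip, across the 22 mm width.
- stand: Mallet stand, fixed. Grey plate 230 x 70 x 6 mm, origin under its centre, x along the mallet from tail to head. At x = -85 mm a fork holds the handle's tail: saddle 22 mm above the table, cheeks 32 mm apart inside and 36 mm above the table.
- stand_home (a point): Point on the stand plate's top (6 mm above the table), x = +60 mm from the stand's origin, where the centre of the mallet's lower face rests; stand axes.
- bottle: Bystander: capped glass reagent bottle, 60 mm diameter, 130 mm high, origin under its centre.
- dish: Bystander: stack of two lidded dishes, 64 mm diameter, 30 mm high, origin under its centre.
- timer: Bystander: white timer 60 x 75 x 22 mm, origin under its centre.
- pencup: Bystander: frosted cup of pens, 84 mm diameter at the rim, 100 mm high (pens to 135 mm), origin under its centre.
There are look-alikes about, which are no part of the job. What is shaped like the press but turquoise is not meant.

How it is judged:
On the way, in this order (a step that is already met when the one before it is completed fails the run):
1. the tag has been slid fully home, within 3 mm of the end stop, flat on the bed (x of tag in the frame of press_home above -0.003 m and z of tag in the frame of press_home below 0.003 m and angle between tag's own z axis and vertical below 0.1 rad), for 0.2 s.
2. a brisk blow: the plunger is driven down under the mallet's striking face at more than 0.05 m/s with the tag home (velocity of joint plunger above 0.05 m/s and value of joint plunger between 0.002 and 0.013 m and distance between plunger_top and mallet below 0.03 m and x of tag in the frame of press_home above -0.003 m).
3. the plunger, under the striking face, hits the tag with more than 3 N, the tag being home (value of joint plunger above 0.013 m and contact force between plunger and tag above 3 N and distance between plunger_top and mallet below 0.03 m and x of tag in the frame of press_home above -0.003 m).
At the end, for the whole second after the job is handed in: The tag lies flat and fully home (within 3 mm of the stop), the plunger is back up (within 2 mm), and the mallet rests still in its stand, handle in the fork, head upright within 15 mm of its place and within 0.1 rad of upright, handle along the stand within 0.12 rad (all of step 1 and value of joint plunger below 0.002 m and distance between mallet and stand_home below 0.015 m and angle between the x axis of mallet and the x axis of stand, either way round below 0.12 rad and angle between mallet's own z axis and vertical below 0.1 rad and linear speed of each of mallet, tag below 0.02 m/s); the robot touches nothing.
It fails at once if the gripper or arm pushes the plunger (more than 1 N) (contact force between any of the fingers, the arm and plunger above 1 N).
It fails at once if the bottle is moved more than 30 mm (distance of bottle from where it was at the start of the episode above 0.03 m).
It fails at once if the stack of dishes is moved more than 30 mm (distance of dish from where it was at the start of the episode above 0.03 m).
It fails at once if the timer is moved more than 30 mm (distance of timer from where it was at the start of the episode above 0.03 m).
It fails at once if the pen cup is moved more than 30 mm (distance of pencup from where it was at the start of the episode above 0.03 m).
It also fails if it takes over 58 s, if anything falls off the work surface, if the arm or the gripper's body presses on something with over 40 N, if the wrist force passes 120 N, or if a joint passes its speed limit or range.

### The arm

A 6-joint arm with a two-finger parallel gripper is mounted at the origin on the work surface. World frame = base frame: x ahead of the robot, y to its left, z up, the work surface at z = 0. Lengths are in m, angles in rad, forces in N, time in s.
With the tool pointing down it reaches from about 0.25 to 0.775 m from the base axis. Payload 4 kg.
Tool frame: the origin (TCP) lies at the very end of the fingers, on their centre line; the grasp point (between the pads) lies 19 mm behind it (robot.hold_point_z is the distance from the TCP to the grasp point, in m); z points along the fingers, y is the line along which they close (so a half turn about z gives the same grasp; the last joint's range is limited). The gripper opens to 94 mm and grips with 3 to 60 N. Pads are 16 mm wide; open, the fingers measure 119 mm over their backs; the gripper's body (75 mm by 177 mm) begins 78 mm behind the grasp point.
Start: joints at [1.172, 0.087, 1.371, -0, 1.684, -0.103], TCP at [0.16, 0.526, 0.206] pointing down, gripper open.
Joint ranges: [-3.1, 3.1], [-0.76, 2.03], [0.27, 2.55], [-1.08, 4.22], [0.17, 2.65], [-2.57, 2.57]. Speed limits (rad/s): [2.79, 2.79, 3.14, 3.14, 3.14, 3.14].

### API

Orientations are given as [roll, pitch, yaw] about the fixed x, y, z axes, in that order (R = Rz(yaw) Ry(pitch) Rx(roll)).
In Python, from bench import robot gives the robot as it stands.
- The arm moves only by the tool carry_out, never from a script. Its argument "steps" is a list of rows, each a list of 3 entries, a list of its own where there are three numbers: the shift along the tool's x, y, z in m, then the turn about the tool's z in units of 10 degrees (1.0 is 10 degrees), then the closure, from -1 (fully open) to 1 (shut). In form: [[[tx, ty, tz], roll, jaw], ...]. A call has 1 to 10 rows; each row is the pose to reach, as a shift and turn from the pose commanded when the call began, along the tool's axes at that moment; what a row does not reach only later rows make up. A row lasts 1/8 s, in which the tool goes at most 62.5 mm and 10.7 degrees, less where a joint would pass 70% of its speed; a pose out of reach is approached as far as the arm can. A call with a gripper value outside its range is refused whole. The fingers move at their own pace and stop on an object; the grip force is fixed at half the most. Time passes only in rows, so rows that repeat a pose let the fingers close. It gives the time, the measured TCP pose, the force, the opening and the grip force at its end, in the units of the state.
- robot.get_obs(): the state, without advancing time (a new reading comes with each control period).
- robot.snapshot(name): name is "scene" or "top" or "wrist"; returns a dict with "image" (384x512x3 uint8, red, green, blue), "z_map" (384x512 float32, m along the optical axis (not along the pixel's ray), 0 where there is no reading), "mtx" (3x3 intrinsics, pixels), "R" (3x3) and "t" (3): a world point X has camera coordinates R X + t. Camera axes: x right, y down, z forward; pixel columns grow to the right and rows downward; lengths in m; the calibration is good to about 2 mm. A picture is of the moment at which its call begins.
- robot.close_job(): hands the job in; it is judged then, once.
The state is a dict: "time": time; "joint_positions": joint angles; "qvel": joint speeds; "joint_torque": joint torques, N m; "tool_pos": TCP position; "ee_rot": TCP orientation; "wrist_force": force on the tool from outside, world axes, zero at the start; "wrist_torque": the same for the moment, N m; "width": finger opening in m; "finger_force": force on a finger pad.
Only numpy, scipy, OpenCV 4.12 (cv2) and the standard library are available. Lean on these libraries where they do the work, as an engineer would, in place of code of your own. Each camera call takes 0.05 s, during which the arm holds its last target. There are 200 camera calls.

## Working session

There is one attempt and no reset: what is moved stays moved. The work goes in short steps, Python scripts to look and compute and a tool call to move; the robot and the scene stay as the last step left them, time stands still between calls to the robot, and variables do not carry over. Pictures are saved under pics/ and viewed, at most 10 in all, crops included, and the job is handed in when it is done.

Besides the shell and the picture viewer there is one more tool, called after ">>>" as name(argument=value, ...) on one line, values as JSON. carry_out: Moves the arm, as the interface text tells. Its arguments: {"type":"object","properties":{"steps":{"type":"array","items":{"type":"array"}}},"required":["steps"]}

```bash
mkdir -p pics; cat > h.py <<'E'
import numpy as np,cv2
from bench import robot
def snap(n):
    d=robot.snapshot(n); np.savez(f'{n}.npz',**d); return d
def load(n): return dict(np.load(f'{n}.npz'))
def cloud(d):
    z=d['z_map']; h,w=z.shape; v,u=np.mgrid[:h,:w]; K=d['mtx']
    P=np.stack([(u-K[0,2])/K[0,0]*z,(v-K[1,2])/K[1,1]*z,z],-1)
    X=(P-d['t'])@d['R']; X[z==0]=np.nan; return X
def save(d,name,crop=None,s=1):
    im=d['image']
    if crop: u0,v0,u1,v1=crop; im=im[v0:v1,u0:u1]
    im=cv2.resize(im,None,fx=s,fy=s,interpolation=cv2.INTER_CUBIC)
    cv2.imwrite('pics/'+name,im[...,::-1])
E
python3 - <<'E'
from h import *
t=snap('top'); s=snap('scene')
save(t,'top0.png',s=1.5); save(s,'scene0.png',s=1.5)
o=robot.get_obs(); print(o['tool_pos'],o['ee_rot'],o['width'],o['time'],robot.hold_point_z)
E
```

```text
[0.16016089 0.52564744 0.20442278] [-3.13961777e+00 -1.96257548e-04  2.84577475e+00] 0.09413833587516394 0.1 0.0188
```

View pics/top0.png

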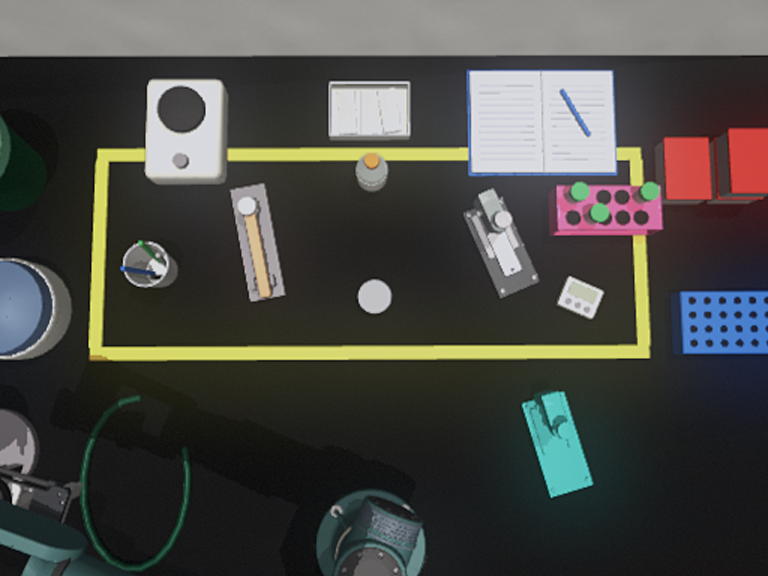

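View pics/scene0.png

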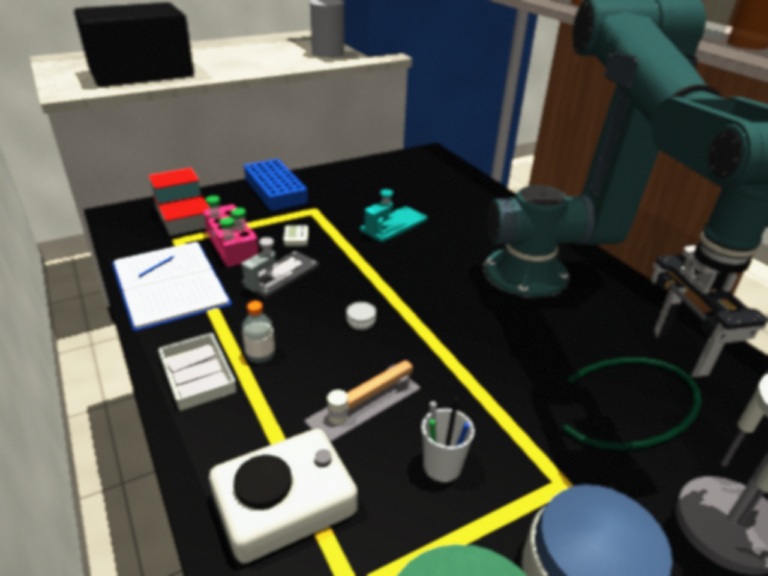

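Top view (1.5x pixels): the dark steel press is at (500,240), its plunger head at (503,219) and its tag at (508,258). The turquoise look-alike is at (557,445). The mallet's white head is at (247,205) with its tail at (265,295) on the grey stand. The bystanders are the bottle (372,170), dish (375,296), timer (580,297) and pen cup (149,264). I choose the dark press, and the tag in its channel rather than those in the tray at (370,108). Next I check that choice in a close crop and measure.

```bash
cat > m.py <<'E'
from h import *
d=load('top'); X=cloud(d); im=d['image'].astype(int)
K=d['mtx']; print('cam',-d['R'].T@d['t'],K[0,0])
def box(u0,v0,u1,v1,zl,zh,extra=None):
    m=np.zeros(X.shape[:2],bool); m[int(v0/1.5):int(v1/1.5),int(u0/1.5):int(u1/1.5)]=1
    m&=(X[...,2]>zl)&(X[...,2]<zh)
    if extra is not None:m&=extra
    return X[m]
def rect(P,n):
    r=cv2.minAreaRect((P[:,:2]*1000).astype(np.float32)); print(n,len(P),'c',np.round(r[0],1),'size',np.round(r[1],1),'ang',round(r[2],2),'z',np.round(np.median(P[:,2]),4))
P=box(445,175,550,305,.010,.030); rect(P,'bed')
bright=(im.min(-1)>150)
P=box(445,175,550,305,.012,.030,bright); rect(P,'tag')
P=box(445,175,550,305,.11,.13); rect(P,'plunger'); 
P=box(445,175,550,305,.07,.1); rect(P,'arm')
P=box(220,175,300,310,.003,.012); rect(P,'standplate')
P=box(220,175,300,310,.055,.075); rect(P,'mhead')
P=box(220,175,300,310,.04,.052); rect(P,'handle'); 
c=P[:,:2].mean(0); w=np.linalg.svd(P[:,:2]-c)[2][0]; print(c,np.degrees(np.arctan2(w[1],w[0])))
for n,b,zl,zh in [('bottle',(350,145,395,195),.01,.2),('dish',(350,275,400,320),.01,.05),('timer',(550,270,610,325),.01,.05),('cup',(115,235,185,295),.05,.2),('pinkrack',(545,175,670,240),.01,.2),('tealpress',(510,380,600,500),.02,.2)]:
    rect(box(*b,zl,zh),n)
save(d,'crop1.png',(300,115,370,205),6)
E
python3 m.py
```

```text
cam [ 0.35335295 -0.00856147  1.37013532] 462.51717188410714
bed 1385 c [ 576.6 -257.8] size [194.6  87.7] ang 22.92 z 0.0157
tag 554 c [ 575.6 -262.6] size [173.1  77.6] ang 23.5 z 0.0191
plunger 108 c [ 606.  -244.9] size [30.5 29.8] ang 88.14 z 0.1196
arm 271 c [ 629.3 -236.4] size [82.8 35.6] ang 23.0 z 0.0837
standplate 1216 c [587.7 218.7] size [268.8 159.4] ang 1.13 z 0.0054
mhead 121 c [668.5 258. ] size [99.7 32.7] ang 45.35 z 0.0611
handle 404 c [596.5 226.8] size [254.8  51.9] ang 19.53 z 0.0452
[0.5555008  0.21692212] -167.04993323918544
bottle 445 c [713.6  -3.9] size [59.  58.3] ang 88.83 z 0.0891
dish 377 c [473.2  -9. ] size [58.4 61.9] ang 89.32 z 0.0295
timer 534 c [ 470.9 -411.9] size [76.7 60.7] ang 65.62 z 0.0216
cup 545 c [527.3 411.6] size [80.6 82.1] ang 14.19 z 0.088
pinkrack 2422 c [ 658.3 -476.9] size [123.5 237.9] ang 0.06 z 0.0653
tealpress 551 c [ 197.4 -357.8] size [191.7  69.1] ang 18.53 z 0.0832
```

View pics/crop1.png

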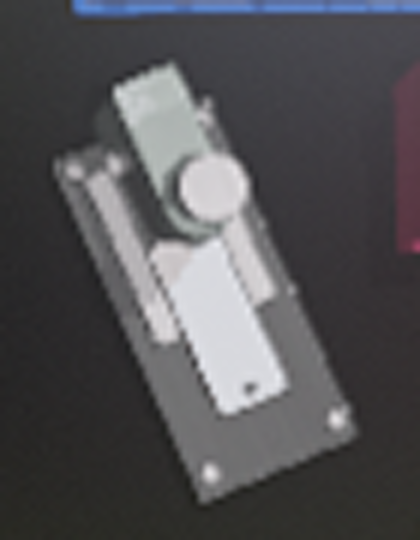

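The crop confirms the dark steel press, with the tag in the channel, its rear edge at crop (256,401) and the plunger head at (213,187). I now refine the press axis, tag rear and mallet pose, and add a move helper.

```bash
cat >> h.py <<'E'
def go(target,yaw_deg,o=None):
    o=o or robot.get_obs(); p=np.array(o['tool_pos']); y=o['ee_rot'][2]
    from scipy.spatial.transform import Rotation as R
    M=R.from_euler('xyz',o['ee_rot']).as_matrix()
    s=M.T@(np.array(target)-p); t=(-(yaw_deg-np.degrees(y))+180)%360-180
    print('shift mm',np.round(s*1000,1),'turn units',round(t/10,3),'from',np.round(p,4),'yaw',round(np.degrees(y),2))
def px2w(d,u,v,z):
    K=d['mtx'];r=d['R'].T@np.array([(u-K[0,2])/K[0,0],(v-K[1,2])/K[1,1],1]);c=-d['R'].T@d['t']
    return c+r*(z-c[2])/r[2]
E
python3 - <<'E'
from h import *
d=load('top');im=d['image'];X=cloud(d)
f=lambda u,v,z:np.round(px2w(d,300+(u+.5)/6-.5,115+(v+.5)/6-.5,z)*1000,1)
print('plunger',f(213,187,.12),'rear',f(256,401,.02),'rear corners',f(225,415,.02),f(288,388,.02))
print('bed mouth corners',f(205,502,.014),f(357,433,.014),'left back',f(58,165,.014))
print('tag left edge',f(178,292,.02))
# mallet
hsv=cv2.cvtColor(im,cv2.COLOR_RGB2HSV)
sub=np.zeros(im.shape[:2],bool);sub[115:207,148:197]=1
w=sub&(hsv[...,0]>8)&(hsv[...,0]<24)&(hsv[...,1]>70)&(X[...,2]>.02)
P=X[w];r=cv2.minAreaRect((P[:,:2]*1000).astype(np.float32));print('handle',r,np.median(P[:,2]))
h=sub&(hsv[...,1]<40)&(hsv[...,2]>120)&(X[...,2]>.05)&(X[...,2]<.075)
P=X[h];print('head',len(P),cv2.minEnclosingCircle((P[:,:2]*1000).astype(np.float32)),P.mean(0))
P=X[sub&(X[...,2]>.003)&(X[...,2]<.010)&(hsv[...,2]>70)];r=cv2.minAreaRect((P[:,:2]*1000).astype(np.float32));print('plate',r,len(P))
a=np.radians(23);pl=np.array([.606,-.245]);t=pl-.145*np.array([np.cos(a),np.sin(a)]);print(t)
go([t[0],t[1],.15],23)
E
```

```text
plunger [ 607.2 -245.9  120. ] rear [ 520.8 -283.7   20. ] rear corners [ 513.9 -268.3   20. ] [ 527.2 -299.6   20. ]
bed mouth corners [ 471.7 -258.6   14. ] [ 505.6 -334.3   14. ] left back [ 640.  -189.1   14. ]
tag left edge [ 575.  -246.5   20. ]
handle ((552.400634765625, 215.78187561035156), (164.0247802734375, 21.785736083984375), 11.496987342834473) 0.04470779661413741
head 118 ((646.296142578125, 235.51451110839844), 17.97382164001465) [0.64556391 0.23487871 0.06113223]
plate ((585.5970458984375, 222.43914794921875), (230.05160522460938, 71.67538452148438), 11.146512031555176) 830
[ 0.4725268  -0.30165601]
shift mm [-540.  -700.2   55.7] turn units 14.005 from [0.1602 0.5256 0.2044] yaw 163.05
```

Press: plunger at (606.5, -245.5) mm, yaw 23°, tag rear 94 mm behind the plunger axis, so about 39 mm to push. Mallet head is at (646, 235) mm, yaw 11.3°. Moving to behind the tag.

>>> carry_out(steps=[[[-0.54, -0.7, 0.03], 14.0, 1], [[-0.54, -0.7, 0.03], 14.0, 1], [[-0.54, -0.7, 0.03], 14.0, 1], [[-0.54, -0.7, 0.03], 14.0, 1], [[-0.54, -0.7, 0.03], 14.0, 1], [[-0.54, -0.7, 0.03], 14.0, 1], [[-0.54, -0.7, 0.03], 14.0, 1], [[-0.54, -0.7, 0.03], 14.0, 1], [[-0.54, -0.7, 0.03], 14.0, 1], [[-0.54, -0.7, 0.03], 14.0, 1]])

```text
time: 1.35
tool_pos: [0.3812, -0.0602, 0.184]
ee_rot: [3.141, -0.001, 0.964]
wrist_force: [1.6, 1.1, 1.3]
width: 0.0007
finger_force: 0.0
```

```bash
python3 - <<'E'
from h import *
go([.4725,-.3016,.15],23)
E
```

```text
shift mm [-146.2  212.6   34. ] turn units 3.223 from [ 0.3812 -0.0602  0.184 ] yaw 55.23
```

>>> carry_out(steps=[[[-0.146, 0.212, 0.03], 3.2, 1], [[-0.146, 0.212, 0.03], 3.2, 1], [[-0.146, 0.212, 0.03], 3.2, 1], [[-0.146, 0.212, 0.03], 3.2, 1], [[-0.146, 0.212, 0.03], 3.2, 1], [[-0.146, 0.212, 0.03], 3.2, 1], [[-0.146, 0.212, 0.03], 3.2, 1]])

```text
time: 2.22
tool_pos: [0.4735, -0.297, 0.1548]
ee_rot: [-3.142, -0.0, 0.414]
wrist_force: [-0.5, 0.4, -0.0]
width: 0.0006
finger_force: 0.0
```

```bash
python3 - <<'E'
from h import *
d=snap('wrist');save(d,'wrist1.png',s=1.5)
X=cloud(d);np.save('wx.npy',X)
m=(X[...,2]>.11)&(X[...,2]<.13);P=X[m];P=P[np.hypot(P[:,0]-.606,P[:,1]+.245)<.04]
print('plunger',len(P),len(P) and cv2.minEnclosingCircle((P[:,:2]*1000).astype(np.float32)))
go([.4725,-.3016,.15],23)
E
```

```text
plunger 1757 ((606.1004028320312, -245.61839294433594), 15.987054824829102)
shift mm [-2.9  3.8  5.1] turn units 0.072 from [ 0.4737 -0.2969  0.1551] yaw 23.72
```

View pics/wrist1.png

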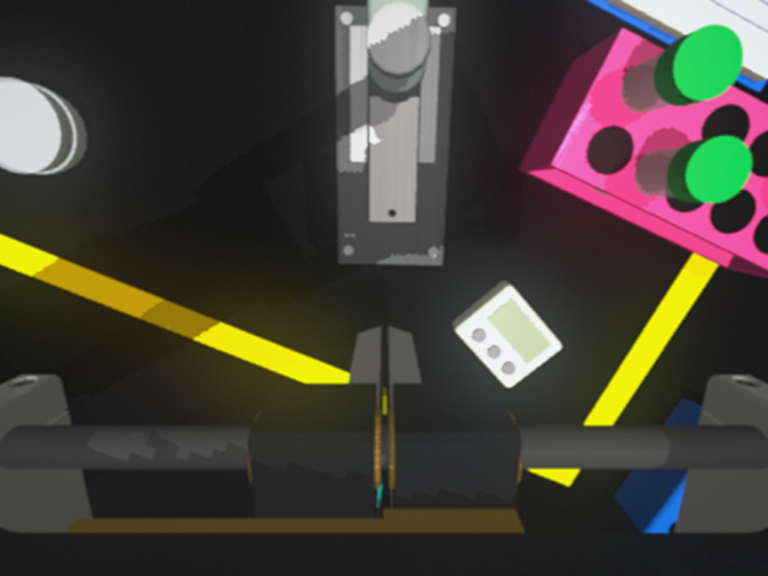

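Wrist view: the tag's rear edge runs from (369,222) to (416,222), the bed's mouth edge from (338,265) to (443,265), and the plunger head is at (398,38). Refining the press yaw and tag rear.

```bash
python3 - <<'E'
from h import *
d=load('wrist');g=lambda u,v,z:px2w(d,(u+.5)/1.5-.5,(v+.5)/1.5-.5,z)[:2]
pl=np.array([.6061,-.2456])
an=lambda a,b:np.degrees(np.arctan2(*(b-a)[::-1]))
ml,mr,bl,br=g(338,265,.014),g(443,265,.014),g(334,6,.014),g(456,8,.014)
print('bed ang',an(ml,bl),an(mr,br),an(mr,ml)-90,'len',np.linalg.norm(ml-bl),np.linalg.norm(ml-mr),'mouthmid',(ml+mr)/2,'from pl',np.linalg.norm((ml+mr)/2-pl))
rl,rr,tl,tr=g(369,222,.02),g(416,222,.02),g(368,98,.02),g(418,98,.02)
print('tag ang',an(rl,tl),an(rr,tr),'w',np.linalg.norm(rl-rr))
X=np.load('wx.npy');m=(X[...,2]>.010)&(X[...,2]<.0245);m[200:]=0;P=X[m]
P=P[np.hypot(*(P[:,:2]-[.572,-.26]).T)<.13];r=cv2.minAreaRect((P[:,:2]*1000).astype(np.float32));print('bedrect',r)
for a in (22.5,23,23.5):
  u=np.array([np.cos(np.radians(a)),np.sin(np.radians(a))]);n=np.array([-u[1],u[0]])
  f=lambda q:np.round([(q-pl)@u*1000,(q-pl)@n*1000],1)
  print(a,'rear',f((rl+rr)/2),'mouth',f((ml+mr)/2),'bedc',f(np.array(r[0])/1000))
E
```

```text
bed ang 22.87051073077503 22.96220880408219 23.681019934702775 len 0.18443704215687182 0.08590952816013744 mouthmid [ 0.48645399 -0.29612523] from pl 0.12987673581920972
tag ang 23.59363649069985 23.899391294228494 w 0.0367174477103133
bedrect ((587.5460205078125, -297.6153564453125), (185.10720825195312, 167.05807495117188), 22.689363479614258)
22.5 rear [-94.6  -1.5] mouth [-129.9   -0.9] bedc [-37. -41.]
23 rear [-94.6  -0.7] mouth [-129.9    0.2] bedc [-37.4 -40.6]
23.5 rear [-94.6   0.2] mouth [-129.9    1.4] bedc [-37.8 -40.3]
```

```bash
python3 - <<'E'
from h import *
go([.4910,-.2944,.0165],23)
E
```

```text
shift mm [ 16.8   4.6 138.6] turn units 0.072 from [ 0.4737 -0.2969  0.1551] yaw 23.72
```

>>> carry_out(steps=[[[0.017, 0.005, 0.05], 0.07, 1], [[0.017, 0.005, 0.1], 0.07, 1], [[0.017, 0.005, 0.125], 0.07, 1], [[0.017, 0.005, 0.125], 0.07, 1], [[0.017, 0.005, 0.125], 0.07, 1]])

```text
time: 2.9
tool_pos: [0.4923, -0.2962, 0.0314]
ee_rot: [3.139, -0.002, 0.401]
wrist_force: [0.2, -0.9, 0.0]
width: 0.0005
finger_force: 0.0
```

```bash
python3 - <<'E'
from h import *
go([.4910,-.2944,.0165],23)
E
```

```text
shift mm [-0.5 -2.2 14.9] turn units -0.003 from [ 0.4923 -0.2962  0.0314] yaw 22.97
```

>>> carry_out(steps=[[[0, -0.002, 0.0145], 0, 1], [[0, -0.002, 0.0145], 0, 1], [[0.015, -0.002, 0.0145], 0, 1], [[0.022, -0.002, 0.0145], 0, 1], [[0.029, -0.002, 0.0145], 0, 1], [[0.036, -0.002, 0.0145], 0, 1], [[0.043, -0.002, 0.0145], 0, 1], [[0.049, -0.002, 0.0145], 0, 1], [[0.049, -0.002, 0.0145], 0, 1]])

```text
time: 4.03
tool_pos: [0.5362, -0.2748, 0.0146]
ee_rot: [-3.141, -0.001, 0.401]
wrist_force: [0.4, 0.2, -0.5]
width: 0.0006
finger_force: 0.0
```

```bash
python3 - <<'E'
from h import *
u=np.array([.9205,.3907]);pl=np.array([.6061,-.2456])
go([*(pl-.063*u),.0165],23)
d=snap('wrist');save(d,'wrist2.png',(140,0,380,200),3)
E
```

```text
shift mm [12.8  0.4 -1.9] turn units -0.005 from [ 0.5362 -0.2748  0.0146] yaw 22.95
```

View pics/wrist2.png

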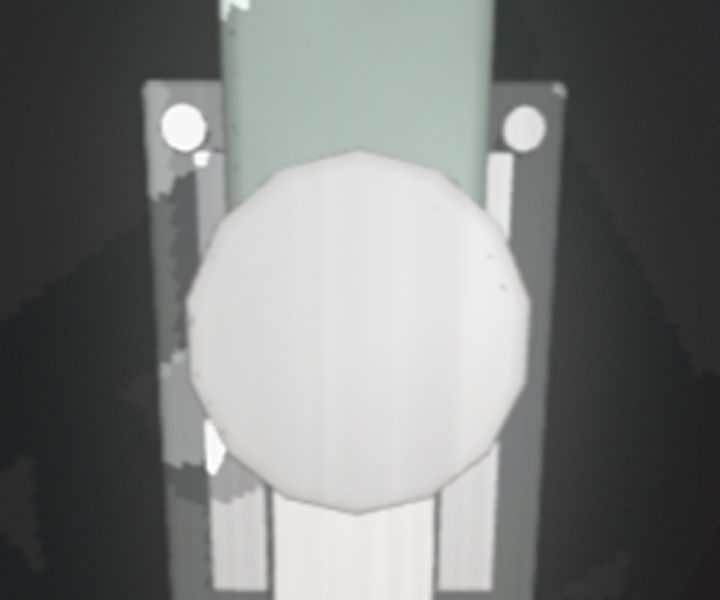

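The tag sits straight between the rails, with its visible edges at crop (272,495) and (438,495). Pushing the last 13 mm slowly.

>>> carry_out(steps=[[[0.004, 0, -0.0015], 0, 1], [[0.008, 0, -0.0015], 0, 1], [[0.011, 0, -0.0015], 0, 1], [[0.012, 0, -0.0015], 0, 1], [[0.012, 0, -0.0015], 0, 1]])

```text
time: 4.7
tool_pos: [0.5468, -0.2705, 0.0163]
ee_rot: [3.142, -0.0, 0.4]
wrist_force: [-0.5, -0.4, 0.3]
width: 0.0004
finger_force: 0.1
```

```bash
python3 - <<'E'
from h import *
u=np.array([.9205,.3907]);pl=np.array([.6061,-.2456])
go([*(pl-.063*u),.0165],23);print(robot.get_obs()['wrist_force'])
d=robot.snapshot('wrist');print('campos',-d['R'].T@d['t'])
E
```

```text
shift mm [ 1.3  0.2 -0.2] turn units -0.007 from [ 0.5468 -0.2705  0.0163] yaw 22.93
[-0.51616795 -0.38182211  0.2627073 ]
campos [ 0.61376228 -0.24145785  0.19591288]
```

>>> carry_out(steps=[[[0.001, 0, 0], 0, 1], [[0.002, 0, 0], 0, 1], [[0.002, 0, 0], 0, 1]])

```text
time: 5.12
tool_pos: [0.5473, -0.2702, 0.0162]
ee_rot: [-3.141, 0.002, 0.4]
wrist_force: [-5.5, -2.6, 2.5]
width: 0.0002
finger_force: 2.7
```

>>> carry_out(steps=[[[0.002, 0, 0], 0, 1], [[0.002, 0, 0], 0, 1]])

```text
time: 5.38
tool_pos: [0.5475, -0.2702, 0.0162]
ee_rot: [-3.141, 0.006, 0.4]
wrist_force: [-8.9, -2.3, 4.6]
width: 0.0003
finger_force: 4.7
```

The force rose to about 9 N with no further motion, at the expected stop position. Backing off and checking the tag.

>>> carry_out(steps=[[[-0.01, 0, 0], 0, 1], [[-0.05, 0, -0.005], 0, 1], [[-0.08, 0, -0.03], 0, 1], [[-0.08, 0, -0.09], 0, 1], [[-0.08, 0, -0.14], 0, 0.3], [[-0.08, 0, -0.14], 0, 0.3]])

```text
time: 6.12
tool_pos: [0.4798, -0.3019, 0.1625]
ee_rot: [3.131, -0.008, 0.4]
wrist_force: [-0.3, 0.7, 0.5]
width: 0.0171
finger_force: 0.0
```

```bash
python3 - <<'E'
from h import *
d=snap('wrist');save(d,'wrist3.png',(180,0,340,200),3)
a=np.radians(11.3);u=np.array([np.cos(a),np.sin(a)]);g=np.array([.646,.2353])-.05*u;print(g)
go([*g,.16],11.3)
E
```

```text
[0.59696927 0.22550269]
shift mm [ 314.4 -438.5   -1.8] turn units 1.164 from [ 0.4783 -0.3008  0.1591] yaw 22.94
```

View pics/wrist3.png

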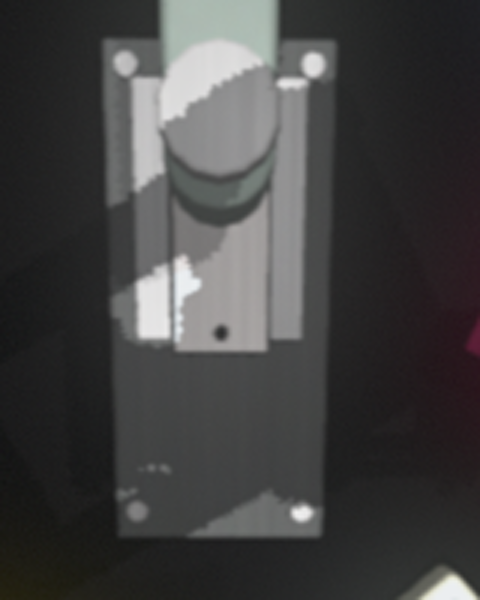

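Tag home: its rear edge (row 351) stands about 4.5 mm behind the rail ends (row 340), as described. On to the mallet.

>>> carry_out(steps=[[[0.314, -0.438, 0], 1.16, 0], [[0.314, -0.438, 0], 1.16, 0], [[0.314, -0.438, 0], 1.16, 0], [[0.314, -0.438, 0], 1.16, 0], [[0.314, -0.438, 0], 1.16, 0], [[0.314, -0.438, 0], 1.16, 0], [[0.314, -0.438, 0], 1.16, 0], [[0.314, -0.438, 0], 1.16, 0], [[0.314, -0.438, 0], 1.16, 0], [[0.314, -0.438, 0], 1.16, 0]])

```text
time: 7.42
tool_pos: [0.5939, 0.2288, 0.1527]
ee_rot: [-3.14, 0.005, 0.203]
wrist_force: [-0.7, 0.2, 0.0]
width: 0.0471
finger_force: 0.0
```

```bash
python3 - <<'E'
from h import *
d=snap('wrist');save(d,'wrist4.png',s=1.5)
X=cloud(d);z=X[...,2];ok=np.hypot(X[...,0]-.6,X[...,1]-.225)<.2
ok[230:]=0
hd=X[ok&(z>.055)&(z<.07)];print(len(hd),len(hd) and cv2.minEnclosingCircle((hd[:,:2]*1000).astype(np.float32)),np.median(hd[:,2]))
a=np.radians(11.3);u=np.array([np.cos(a),np.sin(a)]);g=np.array([.646,.2353])-.05*u
go([*g,.021],11.3)
E
```

```text
5600 ((645.690673828125, 330.7313232421875), 129.98187255859375) 0.06632501231235267
shift mm [  3.2   1.8 132.2] turn units 0.018 from [0.5941 0.2268 0.1532] yaw 11.48
```

View pics/wrist4.png

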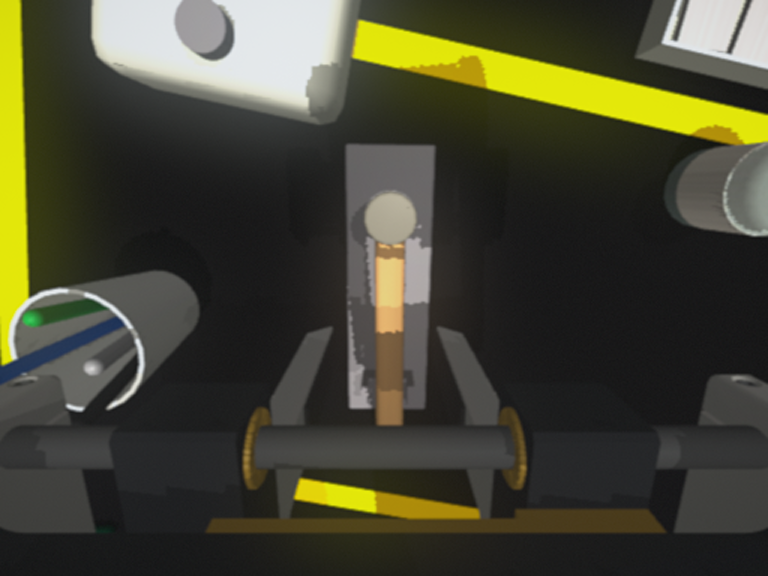

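Wrist view: the mallet head is at (390,217). The handle runs straight down column 390 between the open fingers, which bracket it. Computing the position from these pixels.

```bash
python3 - <<'E'
from h import *
d=load('wrist');g=lambda u,v,z:px2w(d,(u+.5)/1.5-.5,(v+.5)/1.5-.5,z)[:2]
an=lambda a,b:np.degrees(np.arctan2(*(b-a)[::-1]))
h=g(390,217,.062);print('head',h,'top of handle',g(390.5,330,.046),'handle ang',an(g(390,420,.046),g(390.5,250,.046)), 'r',np.linalg.norm(g(365,217,.062)-g(416,217,.062))/2)
print('plate',an(g(388,408,.006),g(390.5,145,.006)),'front mid',g(390.5,145,.006), 'expected', np.array([.5856,.2224])+.115*np.array([np.cos(.1955),np.sin(.1955)]))
a=np.radians(11.3);u=np.array([np.cos(a),np.sin(a)])
X=cloud(d);z=X[...,2];P=X[(z>.057)&(z<.066)];P=P[np.hypot(*(P[:,:2]-h).T)<.022];print('cloud head',cv2.minEnclosingCircle((P[:,:2]*1000).astype(np.float32)),np.median(P[:,2]))
go([*(h-.05*u),.016],11.3)
E
```

```text
head [0.64720392 0.23656043] top of handle [0.56293684 0.21835723] handle ang 11.651968662853312 r 0.017056637377487575
plate 11.241327443498097 front mid [0.69699196 0.24584151] expected [0.69840933 0.24473956]
cloud head ((646.1534423828125, 235.788818359375), 17.84328269958496) 0.06218690048960829
shift mm [  4.6   0.8 137.2] turn units 0.018 from [0.5941 0.2268 0.1532] yaw 11.48
```

>>> carry_out(steps=[[[0.004, 0.001, 0.05], 0.02, 0], [[0.004, 0.001, 0.1], 0.02, 0], [[0.004, 0.001, 0.125], 0.02, 0], [[0.004, 0.001, 0.137], 0.02, 0], [[0.004, 0.001, 0.137], 0.02, 0], [[0.004, 0.001, 0.137], 0.02, 0]])

```text
time: 8.22
tool_pos: [0.6006, 0.2253, 0.0211]
ee_rot: [-3.141, -0.003, 0.194]
wrist_force: [-0.1, 0.8, 0.5]
width: 0.0466
finger_force: 0.0
```

```bash
python3 - <<'E'
from h import *
go([.5975,.2260,.0155],11.3)
E
```

```text
shift mm [-2.9 -1.3  5.6] turn units -0.02 from [0.6006 0.2253 0.0211] yaw 11.1
```

>>> carry_out(steps=[[[-0.003, -0.001, 0.0055], -0.02, 0], [[-0.003, -0.001, 0.0055], -0.02, 1], [[-0.003, -0.001, 0.0055], -0.02, 1], [[-0.003, -0.001, 0.0055], -0.02, 1], [[-0.003, -0.001, 0.0055], -0.02, 1], [[-0.003, -0.001, 0.0055], -0.02, 1]])

```text
time: 8.98
tool_pos: [0.5964, 0.2258, 0.014]
ee_rot: [-3.142, -0.0, 0.198]
wrist_force: [0.7, -0.8, 0.9]
width: 0.022
finger_force: 30.0
```

```bash
python3 - <<'E'
from h import *
o=robot.get_obs();print(o['tool_pos'],o['ee_rot'],o['width'],o['finger_force'],o['wrist_force'])
E
```

```text
[0.59636137 0.22579814 0.01404304] [-3.14153186e+00 -3.32065199e-04  1.97649313e-01] 0.02198866062257811 29.998539984226227 [ 0.72868518 -0.84913601  0.9201745 ]
```

Gripped at TCP (0.5964, 0.2258, 0.0140), yaw 11.32°, opening 22 mm. I will return to this pose. Lifting.

>>> carry_out(steps=[[[0, 0, -0.01], 0, 1], [[0, 0, -0.03], 0, 1], [[0, 0, -0.07], 0, 1], [[0, 0, -0.12], 0, 1], [[0, 0, -0.17], 0, 1], [[0, 0, -0.185], 0, 1], [[0, 0, -0.185], 0, 1]])

```text
time: 9.85
tool_pos: [0.5966, 0.2259, 0.1999]
ee_rot: [-3.141, -0.002, 0.198]
wrist_force: [0.6, 0.2, -2.9]
width: 0.0214
finger_force: 30.0
```

```bash
python3 - <<'E'
from h import *
go([.5592,-.2655,.185],23);print(robot.get_obs()['wrist_force'])
E
```

```text
shift mm [-133.2  474.5   14.4] turn units -1.167 from [0.5966 0.2259 0.1999] yaw 11.33
[ 0.61261508  0.22464107 -2.92466714]
```

>>> carry_out(steps=[[[-0.008, 0.03, 0], -0.1, 1], [[-0.021, 0.075, 0], -0.2, 1], [[-0.037, 0.13, 0], -0.3, 1], [[-0.053, 0.19, 0], -0.5, 1], [[-0.07, 0.25, 0], -0.6, 1], [[-0.087, 0.31, 0], -0.8, 1], [[-0.104, 0.37, 0], -0.9, 1], [[-0.12, 0.425, 0], -1.05, 1], [[-0.129, 0.46, 0], -1.15, 1], [[-0.133, 0.474, 0.005], -1.17, 1]])

```text
time: 11.1
tool_pos: [0.5574, -0.2666, 0.1902]
ee_rot: [-3.137, 0.003, 0.399]
wrist_force: [0.4, 0.7, -2.8]
width: 0.0219
finger_force: 30.0
```

>>> carry_out(steps=[[[0, 0, 0], 0, 1], [[0, 0, 0], 0, 1]])

```text
time: 11.35
tool_pos: [0.5589, -0.2633, 0.1929]
ee_rot: [-3.139, 0.0, 0.404]
wrist_force: [0.2, -0.4, -2.3]
width: 0.0217
finger_force: 30.0
```

```bash
python3 - <<'E'
from h import *
go([.5592,-.2655,.160],23)
pl=np.array([.6061,-.2456])
d=snap('wrist');save(d,'wrist5.png',s=1.5);X=cloud(d)
t=snap('top');T=cloud(t)
for n,Y in(('w',X),('t',T)):
  z=Y[...,2];P=Y[(z>.2)&(z<.27)];P=P[np.hypot(*(P[:,:2]-pl).T)<.028]
  print(n,len(P),len(P) and (cv2.minEnclosingCircle((P[:,:2]*1000).astype(np.float32)),np.median(P[:,2])))
E
```

```text
shift mm [-0.6  2.2 32.9] turn units 0.012 from [ 0.5589 -0.2633  0.1929] yaw 23.12
w 4310 (((601.6240844726562, -246.2423858642578), 23.86597442626953), np.float64(0.24086665455120881))
t 128 (((605.5695190429688, -240.9556427001953), 18.05661964416504), np.float64(0.2395434589928138))
```

View pics/wrist5.png

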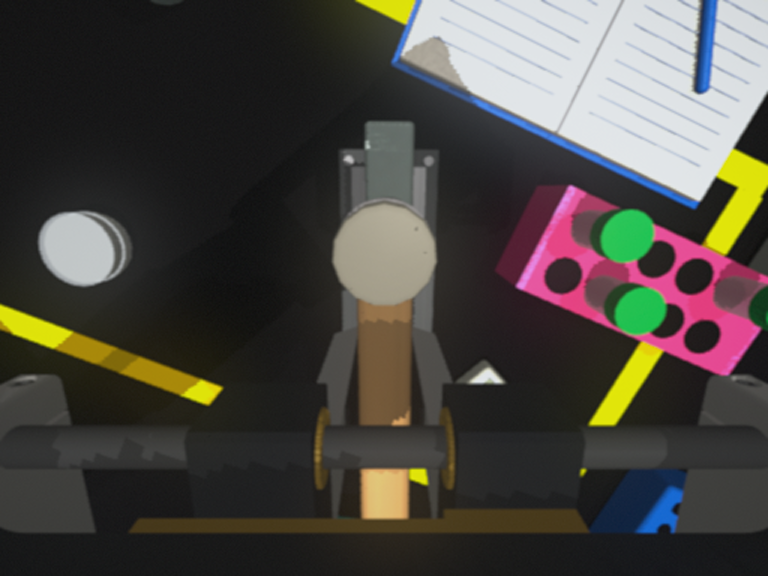

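Wrist view: the mallet head (384,252) is held level over the plunger, with the handle straight at column 384. The top view puts the head about 3 mm to the left, so I correct and lower to the strike height.

>>> carry_out(steps=[[[0, 0.001, 0.015], 0, 1], [[-0.0005, 0.003, 0.025], 0, 1], [[-0.0005, 0.003, 0.025], 0, 1], [[-0.0005, 0.003, 0.025], 0, 1]])

```text
time: 11.95
tool_pos: [0.5596, -0.2681, 0.1687]
ee_rot: [-3.141, -0.0, 0.402]
wrist_force: [-1.0, 0.6, -2.3]
width: 0.0217
finger_force: 30.0
```

```bash
python3 - <<'E'
from h import *
go([.5592,-.2655,.128],23)
pl=np.array([.6061,-.2456])
t=snap('top');Y=cloud(t)
z=Y[...,2];P=Y[(z>.19)&(z<.24)];P=P[np.hypot(*(P[:,:2]-pl).T)<.028]
print(len(P),len(P) and (cv2.minEnclosingCircle((P[:,:2]*1000).astype(np.float32)),np.median(P[:,2])))
E
```

```text
shift mm [ 0.6 -2.5 40.7] turn units 0.002 from [ 0.5596 -0.2681  0.1687] yaw 23.02
113 (((606.0064697265625, -245.60092163085938), 17.974363327026367), np.float64(0.21575353022307436))
```

The head is centred on the plunger within 1 mm. Striking.

>>> carry_out(steps=[[[0, 0, 0.029], 0, 1], [[0, 0, 0.061], 0, 1]])

```text
time: 12.25
tool_pos: [0.561, -0.2693, 0.11]
ee_rot: [3.137, -0.003, 0.402]
wrist_force: [-10.1, -3.8, 16.1]
width: 0.0217
finger_force: 30.0
```

```bash
python3 - <<'E'
from h import *
o=robot.get_obs();print(o['tool_pos'],o['ee_rot'],o['wrist_force'],o['qvel'].round(2) if hasattr(o['qvel'],'round') else o['qvel'])
E
```

```text
[ 0.5609976  -0.26928344  0.10996432] [ 3.13665261e+00 -3.08729163e-03  4.01554405e-01] [-10.07970861  -3.81167502  16.09340502] [-0.01  0.1   0.34 -0.04 -0.45 -0.  ]
```

The upward force is about 18 N against the 8 N spring, so the foot hit the tag. Lifting straight up and checking.

>>> carry_out(steps=[[[0, 0, -0.02], 0, 1], [[0, 0, -0.06], 0, 1], [[0, 0, -0.09], 0, 1], [[0, 0, -0.09], 0, 1]])

```text
time: 12.75
tool_pos: [0.5614, -0.2692, 0.2022]
ee_rot: [3.135, -0.005, 0.402]
wrist_force: [0.4, -0.6, -2.2]
width: 0.0219
finger_force: 30.0
```

```bash
python3 - <<'E'
from h import *
o=robot.get_obs();print(o['tool_pos'],o['ee_rot'],o['wrist_force'])
pl=np.array([.6061,-.2456]);u=np.array([.9205,.3907]);n=np.array([-.3907,.9205])
t=snap('top');Y=cloud(t);z=Y[...,2]
P=Y[(z>.17)&(z<.29)];q=P[:,:2]-pl;P=P[(np.hypot(*q.T)<.028)]
print(len(P),cv2.minEnclosingCircle((P[:,:2]*1000).astype(np.float32)),np.median(P[:,2]))
A=np.c_[(P[:,:2]-pl)@u,(P[:,:2]-pl)@n,np.ones(len(P))];k=np.abs(P[:,2]-np.median(P[:,2]))<.006
print('head top slope',np.linalg.lstsq(A[k],P[k,2],rcond=None)[0])
w=snap('wrist');W=cloud(w);P=W[W[...,2]>.17];q=P[:,:2]-pl;A=np.c_[q@u,q@n,np.ones(len(P))];k=(np.hypot(*q.T)<.018);k&=np.abs(P[:,2]-np.median(P[k,2]))<.01
print('wrist slope',np.linalg.lstsq(A[k],P[k,2],rcond=None)[0],k.sum())
save(w,'wrist6.png',s=1.5)
s=snap('scene');save(s,'scene6.png',(120,130,260,230),5)
E
```

```text
[ 0.5613599  -0.26917609  0.20216904] [ 3.13473664 -0.00517947  0.40172864] [ 0.37184386 -0.62029269 -2.23888042]
129 ((606.2371215820312, -244.9504852294922), 16.881044387817383) 0.25609343289838526
head top slope [-0.00156618 -0.1222102   0.25844603]
wrist slope [ 0.03022604 -0.01880524  0.25590543] 3542
```

View pics/scene6.png

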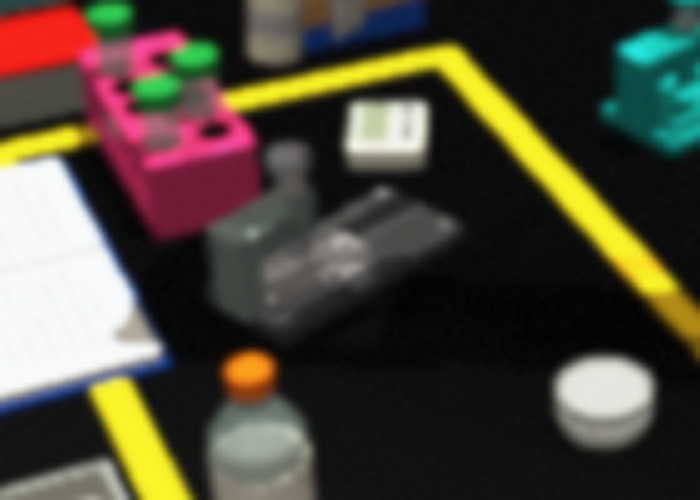

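The plunger is back up at crop (287,155), with the mallet above it at (275,30). The mallet may have slipped upward in the grip, so I re-measure at rest to judge whether the plunger really bottomed.

>>> carry_out(steps=[[[0, 0, 0], 0, 1], [[0, 0, 0], 0, 1]])

```text
time: 13.15
tool_pos: [0.5591, -0.2678, 0.1962]
ee_rot: [-3.139, 0.002, 0.402]
wrist_force: [0.8, -0.2, -2.3]
width: 0.0217
finger_force: 30.0
```

```bash
python3 - <<'E'
from h import *
o=robot.get_obs();print(o['tool_pos'],o['ee_rot'],o['wrist_force'])
pl=np.array([.6061,-.2456]);u=np.array([.9205,.3907]);n=np.array([-.3907,.9205])
t=snap('top');w=snap('wrist')
for d in(t,w):
  W=cloud(d);P=W[W[...,2]>.17];q=P[:,:2]-pl;A=np.c_[q@u,q@n,np.ones(len(P))];k=(np.hypot(*q.T)<.018);k&=np.abs(P[:,2]-np.median(P[k,2]))<.01
  print('slope',np.linalg.lstsq(A[k],P[k,2],rcond=None)[0],k.sum(),np.median(P[k,2]))
  # handle top along u
  a=q@u;b=q@n
  for x in(-.03,-.10,-.13,-.16):
    m=(abs(a-x)<.006)&(abs(b)<.006)&(P[:,2]<.26);print(x,m.sum(),m.sum() and np.median(P[m,2]))
E
```

```text
[ 0.55909121 -0.26778157  0.19616291] [-3.13935728e+00  1.51663468e-03  4.01828395e-01] [ 0.76111413 -0.23390942 -2.30685783]
slope [-0.24508738  0.21928017  0.57247518] 74 0.5737551570924816
-0.03 0 0
-0.1 24 0.22251095843323335
-0.13 25 0.2177161514543722
-0.16 19 0.21388529042291676
slope [ 0.02061779 -0.00852739  0.2530227 ] 3527 0.25327684031591663
-0.03 238 0.23311770792243347
-0.1 101 0.22293944398197102
-0.13 143 0.21947319651137948
-0.16 0 0
```

The handle top drops from 0.2229 to 0.2139 m over 60 mm. So the mallet pivoted about 0.14 rad in the grip, and I cannot be sure the plunger reached the tag. I'll set the mallet back in its stand, where the fork will level it, regrip closer to the head and strike again.

```bash
python3 - <<'E'
from h import *
go([.5964,.2258,.19],11.32)
E
```

```text
shift mm [ 227.2 -439.9    7.2] turn units 1.17 from [ 0.5594 -0.2679  0.1969] yaw 23.02
```

>>> carry_out(steps=[[[0.015, -0.028, 0], 0.1, 1], [[0.04, -0.075, 0], 0.2, 1], [[0.068, -0.13, 0], 0.4, 1], [[0.096, -0.185, 0], 0.5, 1], [[0.124, -0.24, 0], 0.7, 1], [[0.152, -0.295, 0], 0.8, 1], [[0.18, -0.35, 0], 1.0, 1], [[0.207, -0.4, 0], 1.1, 1], [[0.222, -0.43, 0], 1.17, 1], [[0.227, -0.44, 0], 1.17, 1]])

```text
time: 14.5
tool_pos: [0.5961, 0.2276, 0.1973]
ee_rot: [3.142, 0.001, 0.201]
wrist_force: [0.6, -0.5, -2.1]
width: 0.022
finger_force: 30.0
```

>>> carry_out(steps=[[[0, 0, 0], 0, 1], [[0, 0, 0], 0, 1]])

```text
time: 14.75
tool_pos: [0.5967, 0.224, 0.1979]
ee_rot: [3.141, 0.0, 0.196]
wrist_force: [-0.4, 0.2, -1.2]
width: 0.022
finger_force: 30.0
```

```bash
python3 - <<'E'
from h import *
go([.5964,.2258,.0140],11.32)
t=snap('top');W=cloud(t)
P=W[(W[...,2]>.18)&(W[...,2]<.28)]
hd=np.array([.6465,.2358]);u=np.array([.9806,.196]);n=np.array([-.196,.9806]);q=P[:,:2]-hd;a=q@u;b=q@n
k=(abs(a)<.025)&(abs(b)<.025)
print('head',cv2.minEnclosingCircle((P[k][:,:2]*1000).astype(np.float32)),np.median(P[k][:,2]))
for x in(-.10,-.13,-.16,-.175):
    m=(abs(a-x)<.006)&(abs(b)<.02)&(P[:,2]<.26);print(x,m.sum(),np.median(P[m,2]),np.median(b[m]))
E
```

```text
shift mm [ 1.000e-01 -2.000e+00  1.839e+02] turn units -0.01 from [0.5967 0.224  0.1979] yaw 11.22
head ((0.0, 0.0), 0.0) nan
-0.1 6 0.22103134912902042 0.0075079798648470045
-0.13 10 0.21945943962338296 0.006402570066652202
-0.16 0 nan nan
-0.175 0 nan nan
  return _methods._mean(a, axis=axis, dtype=dtype,
  ret = ret.dtype.type(ret / rcount)
```

>>> carry_out(steps=[[[0, -0.002, 0.05], 0, 1], [[0, -0.002, 0.1], 0, 1], [[0, -0.002, 0.135], 0, 1], [[0, -0.002, 0.15], 0, 1], [[0, -0.002, 0.158], 0, 1], [[0, -0.002, 0.165], 0, 1], [[0, -0.002, 0.17], 0, 1], [[0, -0.002, 0.175], 0, 1]])

```text
time: 15.8
tool_pos: [0.5978, 0.2282, 0.0246]
ee_rot: [-3.141, -0.005, 0.198]
wrist_force: [2.2, -0.1, 2.7]
width: 0.0221
finger_force: 30.0
```

>>> carry_out(steps=[[[0, 0, 0.003], 0, 1], [[0, 0, 0.006], 0, 1], [[0, 0, 0.008], 0, 1], [[0, 0, 0.008], 0, 1]])

```text
time: 16.3
tool_pos: [0.5961, 0.2276, 0.0148]
ee_rot: [-3.142, -0.0, 0.198]
wrist_force: [2.3, 1.0, 0.7]
width: 0.022
finger_force: 30.0
```

>>> carry_out(steps=[[[0, 0.002, 0], 0, 1], [[0, 0.002, 0.0015], 0, 1], [[0, 0.002, 0.0015], 0, 1], [[0, 0.002, 0.0015], 0, 0.3], [[0, 0.002, 0.0015], 0, 0.3], [[0, 0.002, 0.0015], 0, 0.3]])

```text
time: 17.05
tool_pos: [0.5963, 0.2254, 0.0131]
ee_rot: [3.141, 0.0, 0.198]
wrist_force: [-0.3, -0.0, -0.2]
width: 0.0326
finger_force: 0.0
```

```bash
python3 - <<'E'
from h import *
o=robot.get_obs();print(o['tool_pos'],o['wrist_force'])
d=snap('wrist');X=cloud(d);z=X[...,2];hd=np.array([.6465,.2358]);u=np.array([.9806,.196]);n=np.array([-.196,.9806])
q=X[...,:2]-hd;a=q@u;b=q@n
P=X[(z>.055)&(z<.07)&(abs(a)<.03)&(abs(b)<.03)];print('head',len(P),cv2.minEnclosingCircle((P[:,:2]*1000).astype(np.float32)),P[:,2].min(),np.median(P[:,2]),P[:,2].max())
for x in(-.025,-.03,-.035):
  m=(abs(a-x)<.003)&(abs(b)<.015)&(z>.03);print(x,m.sum(),np.median(z[m]),np.median(b[m]))
go([*(hd-.031*u),.0145],11.3)
E
```

```text
[0.5962973  0.22540364 0.01313156] [-0.29595156 -0.00328164 -0.21452461]
head 3762 ((644.2863159179688, 235.48199462890625), 17.871156692504883) 0.05501813342135749 0.06222448341672869 0.06435325115106084
-0.025 3296 0.12771780534658161 1.2033731270654245e-05
-0.03 5841 0.14586533912103344 7.428038680732066e-05
-0.035 1385 0.1376784279719528 4.801397420640285e-05
shift mm [20.2 -0.3 -1.3] turn units 0.002 from [0.5963 0.2255 0.0132] yaw 11.32
```

The mallet rests level in the stand (head top 0.0622 m, head at (644, 235.5) mm). Sliding 18 mm along the handle and regripping about 31 mm behind the head axis.

>>> carry_out(steps=[[[0.006, 0, -0.001], 0, 0.3], [[0.018, 0, -0.001], 0, 0.3], [[0.018, 0, -0.001], 0, 0.3], [[0.018, 0, -0.001], 0, 1], [[0.018, 0, -0.001], 0, 1], [[0.018, 0, -0.001], 0, 1], [[0.018, 0, -0.001], 0, 1]])

```text
time: 17.98
tool_pos: [0.6139, 0.2292, 0.0141]
ee_rot: [-3.142, 0.0, 0.198]
wrist_force: [1.2, 0.2, -2.1]
width: 0.0217
finger_force: 30.0
```

>>> carry_out(steps=[[[0, 0, -0.01], 0, 1], [[0, 0, -0.03], 0, 1], [[0, 0, -0.07], 0, 1], [[0, 0, -0.12], 0, 1], [[0, 0, -0.17], 0, 1], [[0, 0, -0.185], 0, 1], [[0, 0, -0.185], 0, 1]])

```text
time: 18.85
tool_pos: [0.6145, 0.2293, 0.2006]
ee_rot: [-3.141, -0.003, 0.198]
wrist_force: [0.3, 0.1, -3.5]
width: 0.0216
finger_force: 30.0
```

```bash
python3 - <<'E'
from h import *
c=np.array([.6061,-.2456])+(.004-.031)*np.array([.9205,.3907]);print(c)
go([*c,.195],23)
E
```

```text
[ 0.5812465 -0.2561489]
shift mm [-127.9  469.5    5.2] turn units -1.168 from [0.6145 0.2293 0.2006] yaw 11.32
```

>>> carry_out(steps=[[[-0.008, 0.03, 0], -0.1, 1], [[-0.021, 0.075, 0], -0.2, 1], [[-0.036, 0.13, 0], -0.3, 1], [[-0.052, 0.19, 0], -0.5, 1], [[-0.068, 0.25, 0], -0.6, 1], [[-0.084, 0.31, 0], -0.8, 1], [[-0.1, 0.367, 0], -0.9, 1], [[-0.115, 0.422, 0], -1.05, 1], [[-0.124, 0.457, 0], -1.15, 1], [[-0.128, 0.47, 0.005], -1.17, 1]])

```text
time: 20.1
tool_pos: [0.5793, -0.2583, 0.1906]
ee_rot: [-3.137, 0.003, 0.399]
wrist_force: [-0.2, 1.4, -2.4]
width: 0.0219
finger_force: 30.0
```

>>> carry_out(steps=[[[0, 0, 0.01], 0, 1], [[0, 0, 0.02], 0, 1], [[0, 0, 0.02], 0, 1]])

```text
time: 20.48
tool_pos: [0.5804, -0.2546, 0.1723]
ee_rot: [-3.138, 0.002, 0.404]
wrist_force: [0.3, 0.4, -2.5]
width: 0.0218
finger_force: 30.0
```

```bash
python3 - <<'E'
from h import *
go([.5812,-.2561,.129],23)
pl=np.array([.6061,-.2456]);u=np.array([.9205,.3907]);n=np.array([-.3907,.9205])
t=snap('top');Y=cloud(t);P=Y[(Y[...,2]>.18)&(Y[...,2]<.28)];q=P[:,:2]-pl;a=q@u;b=q@n
k=np.hypot(a,b)<.03;k&=P[:,2]>P[k][:,2].max()-.008
c,r=cv2.minEnclosingCircle((P[k][:,:2]*1000).astype(np.float32));print('head',c,r,np.median(P[k][:,2]),'press xy',((np.array(c)/1000-pl)@u).round(4),((np.array(c)/1000-pl)@n).round(4))
for x in(-.10,-.13,-.16):
    m=(abs(a-x)<.006)&(abs(b)<.008);print(x,m.sum(),m.sum() and np.median(P[m,2]))
E
```

```text
shift mm [ 0.3  1.8 43.3] turn units 0.015 from [ 0.5804 -0.2546  0.1723] yaw 23.15
head (617.477783203125, -227.6332244873047) 9.999999747378752e-05 0.21859398813451678 press xy 0.0175 0.0121
-0.1 29 0.2033537493773308
-0.13 25 0.20259333169498672
-0.16 0 0
```

The handle is level (0.2034 and 0.2026 m). Aligning sideways by 3 mm, then striking.

>>> carry_out(steps=[[[0, 0.003, 0.002], 0, 1], [[0, 0.003, 0.002], 0, 1], [[0, 0.003, 0.002], 0, 1]])

```text
time: 20.9
tool_pos: [0.5822, -0.2596, 0.1727]
ee_rot: [3.141, -0.0, 0.402]
wrist_force: [0.3, -0.3, -2.0]
width: 0.0218
finger_force: 30.0
```

>>> carry_out(steps=[[[0, 0, 0.03], 0, 1], [[0, 0, 0.064], 0, 1]])

```text
time: 21.15
tool_pos: [0.5834, -0.2606, 0.1102]
ee_rot: [3.137, -0.003, 0.402]
wrist_force: [-7.7, -1.0, 31.8]
width: 0.0221
finger_force: 30.0
```

The upward force is now about 34 N against the 8 N spring, so this is a clear hit on the tag. Lifting away.

>>> carry_out(steps=[[[0, 0, -0.02], 0, 1], [[0, 0, -0.055], 0, 1], [[0, 0, -0.085], 0, 1], [[0, 0, -0.09], 0, 1], [[0, 0, -0.09], 0, 1]])

```text
time: 21.78
tool_pos: [0.5819, -0.2596, 0.1978]
ee_rot: [-3.141, 0.0, 0.402]
wrist_force: [0.6, 0.4, -2.5]
width: 0.0223
finger_force: 30.0
```

```bash
python3 - <<'E'
from h import *
go([.6139,.2292,.19],11.32)
pl=np.array([.6061,-.2456]);u=np.array([.9205,.3907]);n=np.array([-.3907,.9205])
t=snap('top');Y=cloud(t);P=Y[(Y[...,2]>.15)&(Y[...,2]<.28)];q=P[:,:2]-pl;a=q@u;b=q@n
for x in(0,-.10,-.12,-.14):
    m=(abs(a-x)<.006)&(abs(b)<.008);print(x,m.sum(),m.sum() and np.median(P[m,2]))
E
```

```text
shift mm [ 220.6 -437.3    7.9] turn units 1.17 from [ 0.5819 -0.2596  0.1978] yaw 23.02
0 0 0
-0.1 35 0.22222885668368872
-0.12 40 0.2178288949812729
-0.14 14 0.217452482638256
```

>>> carry_out(steps=[[[0.015, -0.028, 0], 0.1, 1], [[0.038, -0.075, 0], 0.2, 1], [[0.066, -0.13, 0], 0.4, 1], [[0.093, -0.185, 0], 0.5, 1], [[0.121, -0.24, 0], 0.7, 1], [[0.149, -0.295, 0], 0.8, 1], [[0.176, -0.35, 0], 1.0, 1], [[0.201, -0.4, 0], 1.1, 1], [[0.216, -0.428, 0], 1.17, 1], [[0.2205, -0.437, 0], 1.17, 1]])

```text
time: 23.08
tool_pos: [0.6129, 0.2306, 0.1956]
ee_rot: [3.141, 0.004, 0.201]
wrist_force: [0.3, -1.6, -3.3]
width: 0.0217
finger_force: 30.0
```

>>> carry_out(steps=[[[0, 0, 0.0], 0, 1], [[0, 0, 0], 0, 1], [[0, 0, 0], 0, 1]])

```text
time: 23.45
tool_pos: [0.6143, 0.2273, 0.1984]
ee_rot: [3.141, -0.0, 0.196]
wrist_force: [-0.5, 0.1, -1.8]
width: 0.0218
finger_force: 30.0
```

```bash
python3 - <<'E'
from h import *
go([.6139,.2292,.0141],11.32)
E
```

```text
shift mm [ -0.   -2.  184.3] turn units -0.011 from [0.6143 0.2273 0.1984] yaw 11.21
```

>>> carry_out(steps=[[[0, -0.0005, 0.05], 0, 1], [[0, -0.0005, 0.1], 0, 1], [[0, -0.0005, 0.135], 0, 1], [[0, -0.0005, 0.15], 0, 1], [[0, -0.0005, 0.158], 0, 1], [[0, -0.0005, 0.165], 0, 1], [[0, -0.0005, 0.17], 0, 1], [[0, -0.0005, 0.175], 0, 1]])

```text
time: 24.45
tool_pos: [0.6157, 0.2299, 0.0253]
ee_rot: [-3.141, -0.005, 0.198]
wrist_force: [1.9, 1.0, 2.1]
width: 0.0215
finger_force: 30.0
```

>>> carry_out(steps=[[[0, 0, 0.003], 0, 1], [[0, 0, 0.006], 0, 1], [[0, 0, 0.0085], 0, 1], [[0, 0, 0.0085], 0, 1]])

```text
time: 24.95
tool_pos: [0.6139, 0.2294, 0.0146]
ee_rot: [-3.142, 0.0, 0.198]
wrist_force: [2.3, 1.1, 0.6]
width: 0.0217
finger_force: 30.0
```

>>> carry_out(steps=[[[0, 0, 0.0015], 0, 1], [[0, 0, 0.0015], 0, 1], [[0, 0, 0.0015], 0, 0.3], [[0, 0, 0.0015], 0, 0.3], [[0, 0, 0.0015], 0, 0.1], [[0, 0, 0.0015], 0, 0.1]])

```text
time: 25.7
tool_pos: [0.6138, 0.2294, 0.0132]
ee_rot: [-3.142, 0.0, 0.198]
wrist_force: [-0.3, 0.1, 0.2]
width: 0.042
finger_force: 0.0
```

>>> carry_out(steps=[[[0, 0, -0.03], 0, 0.1], [[0, 0, -0.08], 0, 0.1], [[0, 0, -0.13], 0, 0.1], [[-0.06, 0, -0.17], 0, 0.1], [[-0.12, 0, -0.17], 0, 0.1], [[-0.18, 0, -0.17], 0, 0.1], [[-0.24, 0, -0.17], 0, 0.1], [[-0.24, 0, -0.17], 0, 0.1], [[-0.24, 0, -0.17], 0, 0.1]])

```text
time: 26.82
tool_pos: [0.3792, 0.1824, 0.184]
ee_rot: [-3.141, -0.002, 0.198]
wrist_force: [-0.1, 0.5, 0.6]
width: 0.0426
finger_force: 0.0
```

```bash
python3 - <<'E'
from h import *
t=snap('top');Y=cloud(t);z=Y[...,2]
hd=np.array([.6445,.2345]);u=np.array([.9806,.196]);n=np.array([-.196,.9806]);q=Y[...,:2]-hd;a=q@u;b=q@n
P=Y[(z>.055)&(z<.07)&(abs(a)<.03)&(abs(b)<.03)];print('head',len(P),cv2.minEnclosingCircle((P[:,:2]*1000).astype(np.float32)),np.median(P[:,2]))
for x in(-.04,-.08,-.12,-.15,-.17):
  m=(abs(a-x)<.006)&(abs(b)<.006)&(z>.03);print(x,m.sum(),np.median(z[m]))
hsv=cv2.cvtColor(t['image'],cv2.COLOR_RGB2HSV)
w=(hsv[...,0]>8)&(hsv[...,0]<24)&(hsv[...,1]>70)&(z>.02)&(abs(a)<.2)&(abs(b)<.04)
print(cv2.minAreaRect((Y[w][:,:2]*1000).astype(np.float32)))
pl=np.array([.6061,-.2456]);P=Y[(z>.09)&(z<.14)];P=P[np.hypot(*(P[:,:2]-pl).T)<.02];print('plunger',len(P),np.median(P[:,2]))
for nm,bx in [('bottle',(.714,-.004)),('dish',(.473,-.009)),('timer',(.471,-.412)),('cup',(.527,.412))]:
  P=Y[(np.hypot(*(Y[...,:2]-np.array(bx)).reshape(-1,2).T).reshape(z.shape)<.06)&(z>.012)];print(nm,cv2.minAreaRect((P[:,:2]*1000).astype(np.float32))[0])
c=np.concatenate([t['image'][115:205,145:205],t['image'][115:205,300:370]],1);cv2.imwrite('pics/fin.png',cv2.resize(c,None,fx=6,fy=6,interpolation=cv2.INTER_CUBIC)[...,::-1])
o=robot.get_obs();print(o['tool_pos'],o['width'],o['time'])
E
```

```text
head 117 ((642.2886352539062, 235.10162353515625), 17.633304595947266) 0.06078289592076721
-0.04 17 0.044846518038620116
-0.08 17 0.044876350244867795
-0.12 17 0.04476686586000219
-0.15 18 0.04524967317843713
-0.17 18 0.044584305383674444
((549.2280883789062, 215.58200073242188), (165.35812377929688, 21.266281127929688), 11.435782432556152)
plunger 112 0.11928352183864052
bottle (713.5588989257812, -4.192974090576172)
dish (473.3597717285156, -8.98373794555664)
timer (471.0543518066406, -412.1403503417969)
cup (527.4061279296875, 411.992431640625)
[0.37981898 0.1825094  0.18394435] 0.0423889092262501 26.875
```

View pics/fin.png

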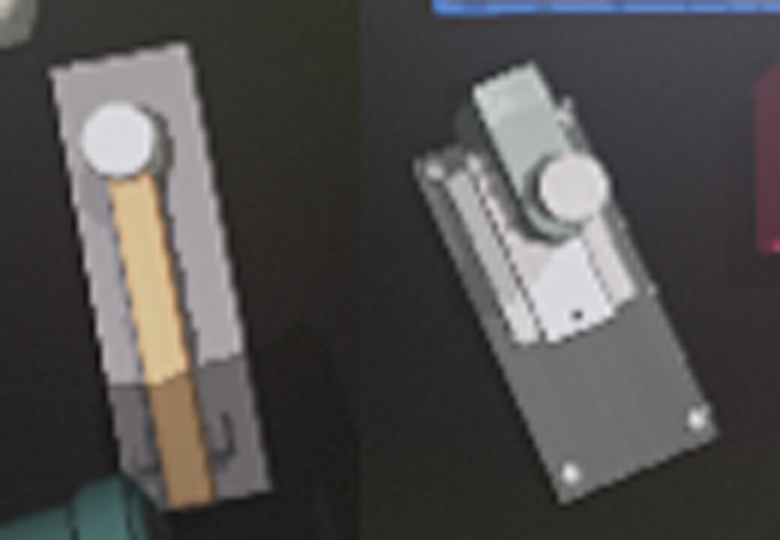

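The mallet lies level and straight in the stand, with the head 2–3 mm from home. The plunger is up and the bystanders have not moved. The tag's rear edge (581,330) is just behind the rail ends, and I check it numerically with an edge profile.

```bash
python3 - <<'E'
from h import *
d=load('top');pl=np.array([.6061,-.2456]);u=np.array([.9205,.3907]);n=np.array([-.3907,.9205])
im=d['image'].mean(-1).astype(np.float32)
def prof(ys,z,xs):
    I=0
    for y in ys:
        W=np.c_[pl+xs[:,None]*u+y*n,np.full(len(xs),z)];c=W@d['R'].T+d['t'];p=c@d['mtx'].T;p=p[:,:2]/p[:,2:]
        I=I+cv2.remap(im,p[:,0].astype(np.float32)[None],p[:,1].astype(np.float32)[None],cv2.INTER_LINEAR)[0]
    return I/len(ys)
xs=np.arange(-.08,-.035,.00025)
for nm,ys,z in[('tag',np.arange(-.012,.013,.003),.02),('railL',[.0215,.023],.019),('railR',[-.0215,-.023],.019)]:
    I=prof(ys,z,xs);h=(I[:20].mean()+I[-20:].mean())/2;print(nm,'edge mm',round(xs[np.argmax(I>h)]*1000,1),I[::20].astype(int))
E
```

```text
tag edge mm -54.0 [112 112 113 113 112 139 212 206 218]
railL edge mm -49.7 [111 111 112 112 111 110 158 206 209]
railR edge mm -50.2 [110 110 110 111 111 109 158 193 196]
```

The tag's rear edge is at -54 to -55 mm with the rail ends at -50 mm, so the tag is home. Handing in.

```bash
python3 -c "
from bench import robot
print(robot.close_job())"
```

```text
the job is handed in; nothing more can be done
None
```

I handed the job in at about 27 s (the hand-in returned no verdict): the tag is fully home, the plunger is back up after two mallet blows (the first tilted the mallet in the grip, so I regripped and struck again, about 34 N), the mallet is level in its stand 2–3 mm from its place, and the bystanders are unmoved.

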